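Set up the bun slicer and load it

TASK

The bun slicer's lane is set too narrow for the buns on the sheet pan: turn the handwheel until the guide's white pointers stand at the blue marks, then lock the guide there with the red-headed pin, pushed fully home through the guide's tongue and the blue-marked hole under it. Stand every bun from the pan crown up in the lane, on the mouth's side, and set the pusher squarely across the lane at its open end, behind the buns. Leave the shaker, the brush and the scraper where they are.

Things in the scene. Friction and masses are not known exactly. Their poses are not given: they have to be found in the camera images.
- slicer: Bench bun slicer (fixed, off), white and steel. Origin at bench level under the middle of the lane; z up, y along the lane towards the mouth, x across it, away from the robot. At the mouth (y 160 mm) a white hood 135 mm high begins, behind it a housing 260 mm high. A white rack box (top z 52 mm, x -75 to 85, y -335 to -180 mm) carries the handwheel
- lane_mid (a point): Middle of the lane on its steel bed, z 50 mm; axes as the slicer's. The bed runs from y -180 mm (open end) to y +160 mm (the mouth, shut by a black rubber flap). The fixed guide bar's inner face is at x +36 mm, the adjustable one stands on the robot's side; both are 12 mm thick with tops at z 67 mm
- handwheel (a joint): Black handwheel (rad, 0 to 12.3) at the open end; grows counter-clockwise seen from above. Moves the guide 6 mm per rad: blue marks = 8.0. Takes 0.12 N m, stays where left. Rim radius 55 mm (centre line), bar 15 mm thick. Three 10 mm spokes, at 0 rad at 0, 120, 240 degrees from the slicer's +x, just under rim height; open between them. Hub 28 mm across, no higher than the rim's middle
- wheel_centre (a point): Point on the handwheel's upright axis at the height of the middle of the rim bar (slicer x -30, y -270, z 120 mm); its frame turns with the wheel
- guide (a joint): Travel of the adjustable guide (m) towards the robot (slicer's -x), driven by the handwheel: 0 = lane 24 mm wide, each mm widens the lane by 1 mm; yellow marks at 0.028, blue at 0.048 (lane 72 mm), red at 0.068. Hard to push: turn the wheel
- guide_hole (a point): Middle of the 13 mm hole in the guide's dark tongue, at its top face, z 60 mm. The tongue (34 mm wide, 8 mm thick, underside z 52 mm) reaches from the adjustable guide over the index plate to 12 mm beyond the hole; two white pointers stand out to the hole's left and right
- blue_hole (a point): Middle of the 13 mm blue-marked hole at the top of the aluminium index plate (z 50 mm, 12 mm thick, open below; slicer x -135 to -55, y -150 to 50 mm). The hole is at slicer x -90, y 0, the yellow one at x -70, the red one at x -110; painted stripes mark each to left and right. Hidden under the tongue when the guide stands over it
- pin: Loose lock pin, standing at the start in a parking hole of the index plate (slicer x -95, y -120 mm), head resting on the plate at z 50 mm: steel shank 10 mm thick and 42 mm long, chamfered tip, red cylindrical head 24 mm across and 32 mm high. Origin at the underside of the head, z along the axis up to the head. Fully home, its head rests on the tongue (origin at z 60 mm, tip at 18 mm)
- pin_tip (a point): Tip of the pin, 42 mm below its origin
- tray: Aluminium sheet pan (fixed), 280 x 220 mm, floor 3 mm thick, rim 14 mm high; origin at bench level under its middle, x along the 280 mm side
- bun1: Round bun (may be absent), 60 mm across and 49 mm high, flat bottom, straight sides from 12 to 30 mm above the bottom, domed crown with dark seeds. Origin at the centre of its underside, z up through the crown
- bun2: Round bun (may be absent), 60 mm across and 49 mm high, flat bottom, straight sides from 12 to 30 mm above the bottom, domed crown with dark seeds. Origin at the centre of its underside, z up through the crown
- bun3: Round bun (may be absent), 60 mm across and 49 mm high, flat bottom, straight sides from 12 to 30 mm above the bottom, domed crown with dark seeds. Origin at the centre of its underside, z up through the crown
- bun4: Round bun (may be absent), 60 mm across and 49 mm high, flat bottom, straight sides from 12 to 30 mm above the bottom, domed crown with dark seeds. Origin at the centre of its underside, z up through the crown
- pusher: Loose white plastic pusher, 60 mm long (its x) and 48 mm high, 14 mm thick plate on a 32 mm wide foot, with a square blue handle 18 x 18 mm on top from 46 to 86 mm. Origin at the centre of its underside. In the lane its x lies across the lane; either way round will do
- shaker: Aluminium flour shaker standing on the bench, 60 mm across, 85 mm high; leave alone
- brush: Pastry brush lying on the bench, 200 mm long; leave alone
- scraper: Bench scraper lying on the bench, 150 x 90 mm steel blade with a wooden grip; leave alone
Not all that is in view belongs to the job. Of the things shaped like the pin, the red one is meant. Leave any turquoise look-alike of the bun4 alone.

How it is judged:
On the way, in this order (a step that is already met when the one before it is completed fails the run):
1. the guide stands at the blue marks (within 3 mm), set with the handwheel (value of joint guide between 0.045 and 0.051 m), for 0.3 s.
2. the pin is fully home through the tongue and the blue-marked hole (all of step 1 and horizontal distance between pin_tip and blue_hole below 0.004 m and z of pin_tip in the frame of slicer below 0.023 m and angle between pin's own z axis and vertical below 0.12 rad), for 0.3 s.
At the end, for the whole second after the job is handed in: Guide within 3 mm of the blue marks; pin upright through tongue and blue hole, head within 5 mm of the tongue; every bun crown up (tilt under 0.15 rad) on the lane's bed, centre at y -100 mm to the mouth; pusher upright on the bed at y -180 to -105 mm, across the lane within 0.3 rad; all at rest (all of step 2 and x of bun1 in the frame of slicer between -0.012 and 0.012 m and y of bun1 in the frame of slicer between -0.1 and 0.16 m and z of bun1 in the frame of slicer between 0.044 and 0.056 m and angle between each of bun1, bun2, bun3, bun4, pusher's own z axis and vertical below 0.15 rad and linear speed of each of bun1, bun2, bun3, bun4, pusher, pin below 0.02 m/s and x of bun2 in the frame of slicer between -0.012 and 0.012 m and y of bun2 in the frame of slicer between -0.1 and 0.16 m and z of bun2 in the frame of slicer between 0.044 and 0.056 m and x of bun3 in the frame of slicer between -0.012 and 0.012 m and y of bun3 in the frame of slicer between -0.1 and 0.16 m and z of bun3 in the frame of slicer between 0.044 and 0.056 m and x of bun4 in the frame of slicer between -0.012 and 0.012 m and y of bun4 in the frame of slicer between -0.1 and 0.16 m and z of bun4 in the frame of slicer between 0.044 and 0.056 m and x of pusher in the frame of slicer between -0.012 and 0.012 m and y of pusher in the frame of slicer between -0.18 and -0.105 m and z of pusher in the frame of slicer between 0.044 and 0.056 m and angle between the x axis of pusher and the x axis of slicer, either way round below 0.3 rad and velocity of joint guide between -0.005 and 0.005 m/s); the robot touches nothing.
It fails at once if the shaker is moved by more than 30 mm (distance of shaker from where it was at the start of the episode above 0.03 m).
It fails at once if the brush is moved by more than 30 mm (distance of brush from where it was at the start of the episode above 0.03 m).
It fails at once if the scraper is moved by more than 30 mm (distance of scraper from where it was at the start of the episode above 0.03 m).
Of bun1, bun2, bun3, bun4 only 2 to 4 are there at a start; the rules pass over those that are not, and their reading is None.
At some moment in a run one of bun1, bun2, bun3, bun4 may be knocked a few centimetres aside while the robot is not near it.
It also fails if it takes over 210 s, if anything falls off the work surface, if the arm or the gripper's body presses on something with over 40 N, if the wrist force passes 120 N, or if a joint passes its speed limit or range.

ROBOT

A 6-joint arm with a two-finger parallel gripper is mounted at the origin on the work surface. World frame = base frame: x ahead of the robot, y to its left, z up, the work surface at z = 0. Lengths are in m, angles in rad, forces in N, time in s.
With the tool pointing down it reaches from about 0.35 to 0.725 m from the base axis. Payload 6 kg.
Tool frame: the origin (TCP) lies midway between the tips of the shut fingers; the grasp point (between the pads) lies 19 mm behind it; z points along the fingers, y is the line along which they close (so a half turn about z gives the same grasp; the last joint's range is limited). The gripper opens to 85 mm and grips with 20 to 120 N. Pads are 22 mm wide; open, the fingers measure 114 mm over their backs; the gripper's body (76 mm by 85 mm) begins 54 mm behind the grasp point. The pads swing forward as they close: fully open they stand 13 mm farther back than shut.
Start: joints at [-0.902, 0.04, 0.085, 0, -1.615, -0.334], TCP at [0.197, -0.567, 0.231] pointing down, gripper open.
Joint ranges: [-2.56, 2.56], [-1.29, 2.01], [-1.08, 1.49], [-3.29, 1.98], [-2.81, -0.18], [-2.99, 2.99]. Speed limits (rad/s): [2.57, 2.57, 3.01, 3.14, 3.14, 3.14].

INTERFACE

Orientations are given as a unit quaternion [x, y, z, w].
In Python, from station import bot gives the robot as it stands. The module is installed in compiled form; this text tells all that it offers. Calls block until the motion is done:
- bot.move_to(position, orientation): joint-space move of the TCP to a pose.
- bot.move_linear(position, ori=None, feed=0.15, force_limit=None): straight line of the TCP; ori=None keeps the orientation; feed is the mean speed in m/s. With force_limit (N) it stops when the force on the tool has changed by that much, and returns True; else False.
- bot.move_j(angles): joint-space move.
- bot.open_gripper() and bot.close_gripper(effort=None): open the fingers fully, or close them until they stop; effort is the grip in N (None keeps the last).
- bot.sleep(seconds).
- bot.ik(position, orientation): joint angles nearest the present ones, or None.
- bot.get_obs(): the state.
- bot.grab_frame(name): name is "side" or "top"; returns (picture, depth): 384x512x3 uint8, red, green, blue; 384x512 float32, m along the optical axis (not along the pixel's ray), 0 where there is no reading.
- bot.get_calibration(name): a dict with "camera_matrix" (3x3 intrinsics, pixels), "position" and "attitude" of the camera in the world. Camera axes: x right, y down, z forward; pixel columns grow to the right and rows downward; lengths in m; the calibration is good to about 2 mm. A picture is of the moment at which its call begins. get_calibration takes no time and is no camera call.
A pose or a line that the arm cannot do raises bot.Unreachable and nothing moves.
- bot.job_done(): hands the job in; it is judged then, once.
The state is a dict: "t": time; "qpos": joint angles; "qvel": joint speeds; "joint_torque": joint torques, N m; "tool_pos": TCP position; "tool_rot": TCP orientation; "contact_force": force on the tool from outside, world axes, zero at the start; "torque": the same for the moment, N m; "finger_gap": opening from 0.0 (shut) to 1.0 (fully open); "grasp_force": force on a finger pad.
Only numpy, scipy, OpenCV 4.12 (cv2) and the standard library are available. Lean on these libraries where they do the work, as an engineer would, in place of code of your own. Each camera call takes 0.05 s, during which the arm holds its last target. There are 200 camera calls.

## Working session

There is one attempt and no reset: what is moved stays moved. The work goes in short steps, each a Python script; the robot and the scene stay as the last script left them, time stands still between calls to the robot, and variables do not carry over. Pictures are saved under pics/ and viewed, at most 14 in all, crops included, and the job is handed in when it is done.

```bash
mkdir -p pics
cat > h.py <<'E'
import numpy as np, cv2
from station import bot
def cal(n):
    c=bot.get_calibration(n); K=np.array(c["camera_matrix"],float); p=np.array(c["position"],float); a=np.array(c["attitude"],float)
    if a.shape!=(3,3):
        from scipy.spatial.transform import Rotation as R
        a=R.from_quat(a.ravel()).as_matrix()
    return K,p,a
def cloud(n,depth):
    K,p,R=cal(n); h,w=depth.shape
    u,v=np.meshgrid(np.arange(w),np.arange(h))
    d=np.stack([(u-K[0,2])/K[0,0],(v-K[1,2])/K[1,1],np.ones_like(u,float)],-1)*depth[...,None]
    X=d@R.T+p; X[depth<=0]=np.nan
    return X
def ray(n,u,v,z):
    K,p,R=cal(n); d=R@np.array([(u-K[0,2])/K[0,0],(v-K[1,2])/K[1,1],1]); return p+d*(z-p[2])/d[2]
def proj(n,P):
    K,p,R=cal(n); c=R.T@(np.array(P)-p); return (K@c/c[2])[:2]
E
python3 - <<'E'
from h import *
for n in("top","side"):
    im,d=bot.grab_frame(n); cv2.imwrite(f"pics/{n}0.png",im[...,::-1]); np.savez(f"pics/{n}0.npz",im=im,d=d)
    print(n,bot.get_calibration(n))
    X=cloud(n,d)
    for r in range(20,384,60): print([tuple(np.round(X[r,c],3)) for c in range(20,512,120)])
print(bot.get_obs())
E
```

```text
top {'camera_matrix': array([[378.77919841,   0.        , 255.69374914],
       [  0.        , 378.77919841, 192.50878902],
       [  0.        ,   0.        ,   1.        ]]), 'position': array([ 0.50175762, -0.06820082,  1.31180832]), 'attitude': array([-0.70485441,  0.70816541, -0.02949968,  0.02849181])}
[(np.float64(1.298), np.float64(0.846), np.float64(-0.108)), (np.float64(1.3), np.float64(0.38), np.float64(-0.113)), (np.float64(1.301), np.float64(-0.091), np.float64(-0.119)), (np.float64(1.302), np.float64(-0.565), np.float64(-0.124)), (np.float64(1.643), np.float64(-1.457), np.float64(-0.741))]
[(np.float64(1.31), np.float64(1.245), np.float64(-0.752)), (np.float64(1.305), np.float64(0.572), np.float64(-0.748)), (np.float64(1.3), np.float64(-0.099), np.float64(-0.741)), (np.float64(1.304), np.float64(-0.774), np.float64(-0.759)), (np.float64(1.067), np.float64(-1.045), np.float64(-0.152))]
[(np.float64(0.74), np.float64(0.595), np.float64(0.257)), (np.float64(0.796), np.float64(0.335), np.float64(0.001)), (np.float64(0.795), np.float64(-0.086), np.float64(-0.001)), (np.float
[... 3729 characters left out ...]
ray([-9.02287305e-01,  4.07797255e-02,  8.39101896e-02, -4.39729650e-04,
       -1.61548557e+00, -3.33680461e-01]), 'qvel': array([-5.87462576e-04, -6.07106338e-04,  3.67904401e-03,  2.00424054e-03,
       -6.63413342e-04,  5.87675694e-05]), 'joint_torque': array([-4.47213388e-03, -3.69348478e+01,  3.48280871e+01,  6.95162147e+00,
       -4.57271803e-03,  9.86178009e-06]), 'tool_pos': array([ 0.1971382 , -0.56637909,  0.23035643]), 'tool_rot': array([-1.66642802e-01,  9.86016998e-01,  7.89086434e-04, -1.81759137e-04]), 'contact_force': array([ 0.61420645, -0.07853417, -0.2613578 ]), 'torque': array([ 0.02030974, -0.00854378,  0.03010081]), 'grasp_force': 0.0, 'finger_gap': 1.003197027679744}
```

View pics/top0.png

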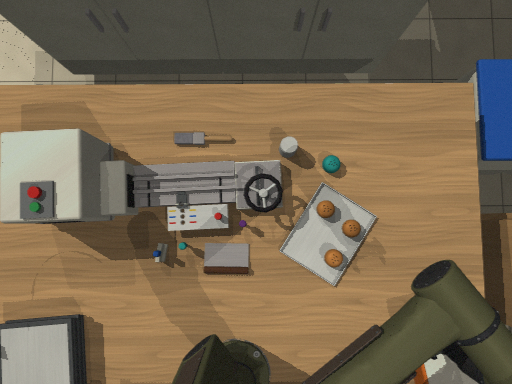

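View pics/side0.png

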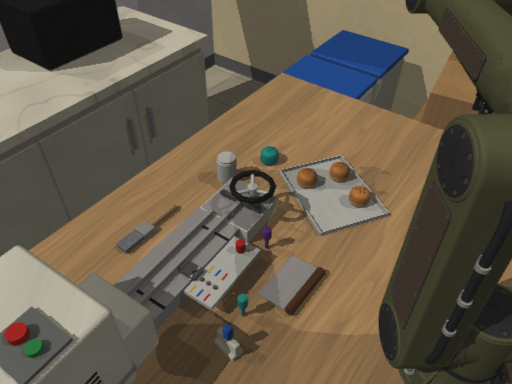

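The top view shows three buns at about (326,209), (351,228) and (333,258), the wheel at (263,193), the red pin at (218,216) and the pusher near (160,252). The brush, shaker, turquoise bun and scraper are clear of the lane. I'll enlarge the details next and measure.

Run:
```python
from h import *
t=np.load("pics/top0.npz"); s=np.load("pics/side0.npz")
a=cv2.resize(t["im"][125:285,110:390],None,fx=2.8,fy=2.8,interpolation=cv2.INTER_CUBIC)[...,::-1]
cv2.imwrite("pics/topcrop.png",a)
b=cv2.resize(s["im"][160:370,120:400],None,fx=2.8,fy=2.8,interpolation=cv2.INTER_CUBIC)[...,::-1]
cv2.imwrite("pics/sidecrop.png",b)
for n,f in(("top",t),("side",s)):
    X=cloud(n,f["d"]); hsv=cv2.cvtColor(f["im"],cv2.COLOR_RGB2HSV)
    def blobs(lo,hi,name,zmin=0.012,amin=8):
        m=cv2.inRange(hsv,lo,hi)&((X[...,2]>zmin)&(X[...,2]<0.2)&(X[...,0]>0.2)&(X[...,0]<0.9)).astype(np.uint8)*255
        k,l,st,c=cv2.connectedComponentsWithStats(m)
        for i in range(1,k):
            if st[i,4]>=amin: 
                P=X[l==i]; print(n,name,st[i],np.round(c[i],1),"med",np.round(np.nanmedian(P,0),4),"min",np.round(P.min(0),3),"max",np.round(np.nanpercentile(P,98,axis=0),3))
    blobs((5,100,60),(20,255,255),"bun",0.02,40)
    blobs((0,150,90),(4,255,255),"red",0.03)
    blobs((105,130,60),(125,255,255),"blue",0.02)
    blobs((0,0,0),(180,255,60),"black",0.09,40)
```

```text
top bun [317 201  18  17 242] [325.3 208.8] med [ 0.5494 -0.3026  0.0458] min [ 0.523 -0.334  0.029] max [ 0.577 -0.278  0.053]
top bun [342 220  19  17 248] [350.9 228. ] med [ 0.4858 -0.3861  0.046 ] min [ 0.459 -0.419  0.023] max [ 0.512 -0.363  0.053]
top bun [325 249  18  18 252] [333.3 257.6] med [ 0.3879 -0.3258  0.0452] min [ 0.36  -0.356  0.021] max [ 0.413 -0.302  0.053]
top bun [204 267  44   7 170] [226.1 269.6] med [0.3474 0.0274 0.0228] min [ 0.337 -0.04   0.02 ] max [0.357 0.103 0.029]
top red [215 213   7   7  35] [217.7 215.7] med [0.5271 0.0526 0.0807] min [0.517 0.043 0.076] max [0.537 0.063 0.086]
top blue [153 251   7   6  32] [155.8 253.3] med [0.4093 0.2508 0.0847] min [0.4   0.244 0.065] max [0.416 0.26  0.089]
top black [244 173  39  40 474] [263.1 192.7] med [ 0.6004 -0.0934  0.1257] min [ 0.538 -0.153  0.113] max [ 0.658 -0.036  0.131]
top black [126 174   5  33 115] [128.1 190.1] med [0.61   0.337  0.1063] min [0.559 0.334 0.09 ] max [0.66  0.341 0.121]
top black [ 42 221  41   3  44] [ 61.7 221.6] med [0.5099 0.5415 0.1498] min [0.507 0.483 0.099] max [0.
[... 438 characters left out ...]
5.1 287.9] med [0.3449 0.0315 0.0228] min [ 0.335 -0.042  0.02 ] max [0.352 0.103 0.026]
side red [236 239   9  14  75] [239.2 244.4] med [0.5251 0.0587 0.0801] min [0.514 0.043 0.056] max [0.534 0.064 0.083]
side red [222 274   5   6   8] [224.4 276.2] med [0.5077 0.1368 0.0502] min [0.506 0.13  0.048] max [0.509 0.145 0.052]
side red [204 294   6   6   8] [206.2 297. ] med [0.5047 0.2072 0.0504] min [0.503 0.198 0.047] max [0.505 0.214 0.053]
side blue [223 324  10  16 100] [226.7 331. ] med [0.4044 0.258  0.0827] min [0.396 0.245 0.052] max [0.412 0.261 0.087]
side black [230 170  46  34 566] [252.  187.2] med [ 0.5917 -0.0837  0.125 ] min [ 0.535 -0.151  0.114] max [ 0.65  -0.034  0.129]
```

View pics/topcrop.png

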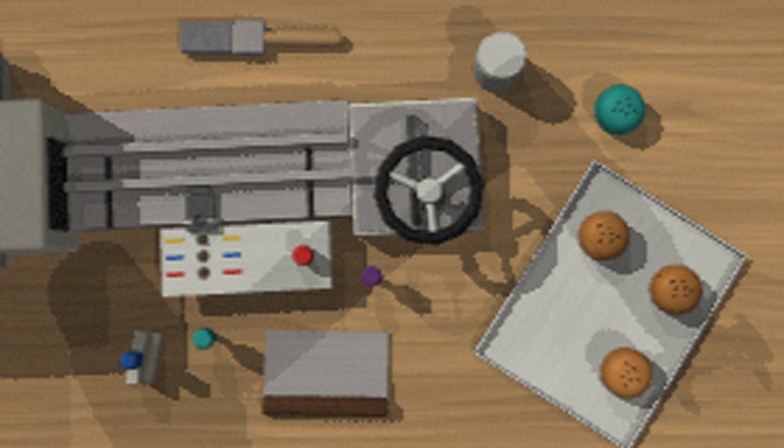

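View pics/sidecrop.png

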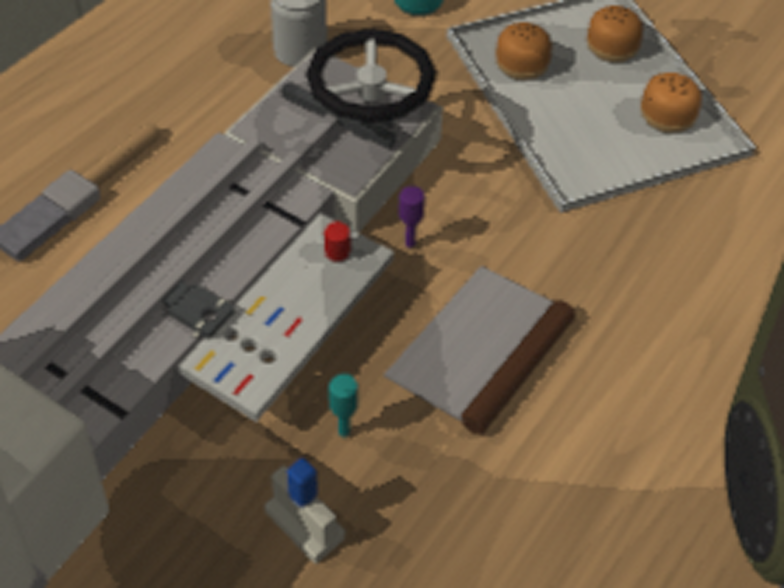

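The crops give a clear view. The pusher stands upright with a slight yaw, the red pin is parked in the index plate near the wheel, and the purple and turquoise pins are decoys. The spokes stand about 61° past their zero, so the wheel is near 1.06 rad. Next is the slicer pose, pusher axis and wheel.

```bash
cat > m.py <<'E'
from h import *
def comps(m,amin):
    k,l,st,c=cv2.connectedComponentsWithStats(m.astype(np.uint8)*255); return [(st[i,4],c[i],l==i) for i in range(1,k) if st[i,4]>=amin]
def slicer(n,im,d,verbose=1):
    X=cloud(n,d); hsv=cv2.cvtColor(im,cv2.COLOR_RGB2HSV).astype(int); H,S,V=hsv[...,0],hsv[...,1],hsv[...,2]
    x,y,z=X[...,0],X[...,1],X[...,2]
    reg=(x>.48)&(x<.6)&(y>.05)&(y<.3)&(z>.035)&(z<.06)
    out={}
    for nm,mm in(("yellow",(H>15)&(H<35)&(S>90)),("blue",(H>100)&(H<125)&(S>90)),("red",((H<6)|(H>174))&(S>110))):
        cs=sorted(comps(reg&mm,4),key=lambda c:-c[0])[:2]
        out[nm]=[ray(n,*c[1],0.050)[:2] for c in cs]
        if verbose: print(n,nm,[(int(c[0]),np.round(c[1],1)) for c in cs],np.round(out[nm],4).tolist())
    bars=(z>.060)&(z<.074)&(x>.52)&(x<.72)&(y>.0)&(y<.32)&~((x<.56)&(y<.09))
    return out,X[bars]
if __name__=="__main__":
    for n in("top","side"):
        f=np.load(f"pics/{n}0.npz"); im,d=f["im"],f["d"]; o,B=slicer(n,im,d)
        X=cloud(n,d)
        # bars: histogram in rotated x
        best=None
        for yaw in np.radians(np.arange(-3,8,.1)):
            u=B[:,0]*np.cos(yaw)+B[:,1]*np.sin(yaw); h,_=np.histogram(u,bins=np.arange(.5,.8,.003)); 
            s=(h.astype(float)**2).sum()
            if best is None or s>best[0]: best=(s,yaw,h)
        print(n,"bar yaw",np.degrees(best[1]),len(B)); 
        print({round(.5+.003*i,3):int(v) for i,v in enumerate(best[2]) if v>5})
        # wheel
        hsv=cv2.cvtColor(im,cv2.COLOR_RGB2HSV); z=X[...,2]
        w=((z>.1)&(z<.14)&(hsv[...,2]<70)&(X[...,0]>.5)&(X[...,0]<.7)&(X[...,1]<.0)&(X[...,1]>-.2))
        P=np.argwhere(w)[:,::-1]; G=np.array([ray(n,u,v,.124)[:2] for u,v in P])
        from scipy.optimize import least_squares
        r=least_squares(lambda q:np.hypot(G[:,0]-q[0],G[:,1]-q[1])-q[2],[.6,-.09,.055],loss="soft_l1",f_scale=.004)
        print(n,"wheel",r.x)
        # spokes: bright pixels inside rim
        c=r.x[:2]; vv,uu=np.nonzero((hsv[...,2]>60)&(z>.09)&(z<.14)&(abs(X[...,0]-c[0])<.06)&(abs(X[...,1]-c[1])<.06))
        S=np.array([ray(n,u,v,.116)[:2] for u,v in zip(uu,vv)])-c; rr=np.hypot(*S.T); S=S[(rr>.018)&(rr<.046)]
        a=np.arctan2(S[:,1],S[:,0]); print("spoke mod120",np.degrees(np.angle(np.exp(3j*a).mean())/3)%120,len(a),abs(np.exp(3j*a).mean()))
        # pusher
        m=(z>.012)&(z<.1)&(X[...,0]>.33)&(X[...,0]<.47)&(X[...,1]>.20)&(X[...,1]<.32)
        for lo,hi in((.006,.03),(.038,.056),(.075,.1)):
            q=X[m&(z>lo)&(z<hi)]
            if len(q)>4:
                r_=cv2.minAreaRect((q[:,:2]*1000).astype(np.float32)); print(n,"pusher",lo,hi,len(q),np.round(q.mean(0),4),np.round(r_[0],1),np.round(r_[1],1),round(r_[2],1))
E
python3 m.py
```

```text
top yellow [(13, array([192.2, 209.5])), (13, array([171.8, 210.5]))] [[0.5496, 0.1413], [0.5468, 0.2094]]
top blue [(9, array([193. , 215.7])), (8, array([172. , 216.8]))] [[0.5292, 0.1386], [0.5259, 0.2083]]
top red [(8, array([193. , 221.8])), (8, array([172.8, 222.8]))] [[0.509, 0.1384], [0.506, 0.2056]]
top bar yaw 2.2000000000000046 786
{0.563: 8, 0.596: 6, 0.608: 6, 0.614: 8, 0.617: 81, 0.62: 90, 0.623: 80, 0.626: 82, 0.629: 18, 0.659: 67, 0.662: 89, 0.665: 84, 0.668: 85, 0.671: 30}
top wheel [ 0.59952659 -0.09225292  0.05392739]
spoke mod120 65.96388501792066 85 0.9151230378727996
top pusher 0.006 0.03 62 [0.4077 0.2452 0.017 ] [408.1 253.2] [31.8 58.7] 80.8
top pusher 0.038 0.056 63 [0.4092 0.2517 0.0471] [408.6 253. ] [16.  57.7] 82.1
top pusher 0.075 0.1 32 [0.4079 0.252  0.0848] [407.8 252.6] [16.5 16.3] 87.4
side yellow [(18, array([192.8, 288.2])), (14, array([211.1, 268.2]))] [[0.5448, 0.2072], [0.5478, 0.1387]]
side blue [(14, array([199.5, 292.5])), (13, array([217.4, 272.5]))] [[0.5247, 0.2068], [0.5276, 0.1394]]
side red [(15, array([206.6, 296.6])), (13, array([239.7, 251.2]))] [[0.5046, 0.2053], [0.5247, 0.056]]
side bar yaw 2.400000000000005 1281
{0.56: 6, 0.599: 6, 0.605: 8, 0.608: 9, 0.611: 17, 0.614: 208, 0.617: 134, 0.62: 127, 0.623: 113, 0.626: 24, 0.656: 138, 0.659: 154, 0.662: 115, 0.665: 125, 0.668: 47}
side wheel [ 0.59486833 -0.09069724  0.05393179]
spoke mod120 65.59955691149457 130 0.5484688218171693
side pusher 0.006 0.03 180 [0.4004 0.2591 0.0175] [404.1 251.7] [32.4 60. ] 79.2
side pusher 0.038 0.056 148 [0.4008 0.2546 0.0463] [404.8 252.5] [15.8 59.9] 82.5
side pusher 0.075 0.1 83 [0.4034 0.2532 0.0829] [405.2 252.6] [19.  18.2] 80.5
```

Both views agree: slicer yaw is about 2.35°, the blue hole is at (0.527, 0.173), the wheel is near (0.598, -0.093), and the lane is about 30.5 mm wide, so θ is about 1.11. I'll turn the wheel with one finger of the open gripper behind a spoke, in two strokes.

```bash
cat >> h.py <<'E'
from scipy.spatial.transform import Rotation as Rot
YAW=np.radians(2.35); ORG=np.array([0.6169,0.1767])
def w(x,y): c,s=np.cos(YAW),np.sin(YAW); return ORG+np.array([c*x-s*y,s*x+c*y])/1000   # slicer mm -> world
def down(phi):
    c,s=np.cos(phi),np.sin(phi); return Rot.from_matrix(np.array([[-s,c,0],[c,s,0],[0,0,-1.]])).as_quat()
def best(phi,xy):  # flip by pi for small q6 (q6 = phi-q1-pi)
    q1=np.arctan2(xy[1],xy[0]); q=(phi-q1-np.pi+np.pi/2)%np.pi-np.pi/2; return q+q1+np.pi
def force(): return np.round(bot.get_obs()["contact_force"],1)
def stroke(C,al,s,a=.025,t0=-.019,t1=-.016,z=.087,retract=True):
    def pose(th,t):
        e=np.array([np.cos(th),np.sin(th)]); n=np.array([-e[1],e[0]])
        p=C+e*(a+.04975)+n*t; ph=th
        while ph-np.arctan2(p[1],p[0])-np.pi>2.95: ph-=2*np.pi
        return p,ph
    p,ph0=pose(al,t0); q6=lambda ph,p: ph-np.arctan2(p[1],p[0])-np.pi
    c=[k for k in(-2*np.pi,-np.pi,0,np.pi) if -2.9<q6(ph0+k,p)<2.9-s]; off=ph0+c[0]-al
    print("q6 start",q6(al+off,p))
    bot.move_to([*p,.175],down(al+off)); hit=bot.move_linear([*p,z],down(al+off),feed=.1,force_limit=12)
    print("down hit",hit,force(),bot.get_obs()["qpos"][5])
    if hit: bot.move_linear([*p,.175],down(al+off)); return False
    n=int(np.ceil(s/.25))
    for i in range(1,n+1):
        th=al+s*i/n; p,_=pose(th,t1); h=bot.move_linear([*p,z],down(th+off),feed=.08,force_limit=20)
        if i%4==0 or h: print(i,h,force(),bot.get_obs()["t"])
        if h: break
    p,_=pose(th,t1-.004); bot.move_linear([*p,z],down(th+off)); bot.move_linear([*p,.175],down(th+off))
    return True
E
python3 - <<'E'
from h import *
C=np.array([.598,-.0932]); print("wheel by slicer",w(-30,-270))
print(stroke(C,np.radians(65.7),4.0)); print(bot.get_obs()["t"],bot.get_obs()["qpos"])
q=bot.get_obs()["tool_pos"]; bot.move_linear([q[0],q[1],.3])
E
```

```text
wheel by slicer [ 0.59799624 -0.09430304]
q6 start -1.9440458993123704
down hit False [-0.2  0.2 -0.8] -2.252654319719168
4 False [2.7 1.7 2.2] 5.2417
8 False [1.5 2.1 1.6] 6.8417
12 False [-1.9  0.8 -0.6] 8.4417
16 False [-1.8 -3.  -2.2] 10.0417
True
11.025 [ 4.46622922e-02  1.32131023e-01  7.83393055e-02 -8.38102673e-04
 -1.51844491e+00  1.96036453e+00]
```

```bash
sed -i 's/np.arctan2(xy\[1\],xy\[0\]);/Q1(xy);/; s/np.arctan2(p\[1\],p\[0\])/Q1(p)/g' h.py
cat >> h.py <<'E'
def Q1(p): return np.arctan2(p[1],p[0])+np.arcsin(.197/np.hypot(p[0],p[1]))
HOME=[-0.902, 0.04, 0.085, 0, -1.615, -0.334]
def spokes(C=(.598,-.0932)):
    im,d=bot.grab_frame("top"); X=cloud("top",d); V=im.max(2); z=X[...,2]; C=np.array(C)
    vv,uu=np.nonzero((V>60)&(z>.09)&(z<.14)&(abs(X[...,0]-C[0])<.06)&(abs(X[...,1]-C[1])<.06))
    S=np.array([ray("top",u,v,.116)[:2] for u,v in zip(uu,vv)])-C; rr=np.hypot(*S.T); a=np.arctan2(S[:,1],S[:,0])[(rr>.018)&(rr<.046)]
    m=np.exp(3j*a).mean(); return np.degrees(np.angle(m)/3)%120,abs(m),im,d
E
python3 - <<'E'
from h import *
bot.move_j(HOME); a,q,im,d=spokes((.5993,-.0928)); print(a,q,bot.get_obs()["t"])
np.savez("pics/top1.npz",im=im,d=d)
import m; o,B=m.slicer("top",im,d)
u=B[:,0]*np.cos(YAW)+B[:,1]*np.sin(YAW); h,_=np.histogram(u,bins=np.arange(.5,.8,.003)); print({round(.5+.003*i,3):int(v) for i,v in enumerate(h) if v>20})
E
```

```text
53.42302148376338 0.9412216386793244 14.1333
top yellow [(13, array([192.2, 209.5])), (13, array([171.8, 210.5]))] [[0.5496, 0.1413], [0.5468, 0.2094]]
top blue [(9, array([193. , 215.7])), (8, array([172. , 216.8]))] [[0.5292, 0.1386], [0.5259, 0.2083]]
top red [(8, array([193. , 221.8])), (8, array([172.8, 222.8]))] [[0.509, 0.1384], [0.506, 0.2056]]
{0.593: 65, 0.596: 87, 0.599: 89, 0.602: 87, 0.605: 32, 0.659: 60, 0.662: 79, 0.665: 90, 0.668: 88, 0.671: 33}
```

Run:
```python
from h import *
C=np.array([.598,-.0932])
print(stroke(C,np.radians(53.4),2.945))
q=bot.get_obs()["tool_pos"]; bot.move_linear([q[0],q[1],.3])
bot.move_j(HOME); a,q,im,d=spokes((.5993,-.0928)); print(a,"want 100.7",q,bot.get_obs()["t"])
np.savez("pics/top2.npz",im=im,d=d); s,ds=bot.grab_frame("side"); np.savez("pics/side2.npz",im=s,d=ds)
import m; o,B=m.slicer("top",im,d)
u=B[:,0]*np.cos(YAW)+B[:,1]*np.sin(YAW); h,_=np.histogram(u,bins=np.arange(.5,.8,.003)); print({round(.5+.003*i,3):int(v) for i,v in enumerate(h) if v>20})
c=lambda i,r0,c0:cv2.resize(i[r0:r0+70,c0:c0+95],None,fx=4,fy=4,interpolation=cv2.INTER_CUBIC)
cv2.imwrite("pics/c2.png",np.hstack([c(im,185,150),c(s,230,170)])[...,::-1])
# buns
for n,f in(("top",(im,d)),("side",(s,ds))):
    X=cloud(n,f[1]); hsv=cv2.cvtColor(f[0],cv2.COLOR_RGB2HSV)
    mk=cv2.inRange(hsv,(5,100,60),(20,255,255))>0
    mk&=(X[...,2]>.02)&(X[...,1]<-.15)
    print(n,[np.round(ray(n,*c[1],.027)[:2],4).tolist() for c in m.comps(mk,60)])
```

```text
q6 start -2.4454399292833555
down hit False [ 0.5 -0.3  0.7] -2.444632391745206
4 False [3.3 1.1 1.7] 19.2417
8 False [2.2 2.2 2.2] 20.8083
12 False [-0.2  1.7  0.8] 22.375
True
100.76873900130701 want 100.7 0.8829343887792237 26.3917
top yellow [(13, array([192.2, 209.5])), (13, array([171.8, 210.5]))] [[0.5496, 0.1413], [0.5468, 0.2094]]
top blue [(9, array([193. , 215.7])), (8, array([172. , 216.8]))] [[0.5292, 0.1386], [0.5259, 0.2083]]
top red [(9, array([173. , 222.7])), (8, array([193. , 221.8]))] [[0.5063, 0.2048], [0.509, 0.1384]]
{0.575: 54, 0.578: 87, 0.581: 92, 0.584: 83, 0.587: 44, 0.659: 55, 0.662: 88, 0.665: 93, 0.668: 84, 0.671: 34}
top [[0.5507, -0.3062], [0.4857, -0.3915], [0.387, -0.3297], [0.0048, -0.6087]]
side [[0.4835, -0.3962], [0.5489, -0.3102], [0.3837, -0.3336]]
```

View pics/c2.png

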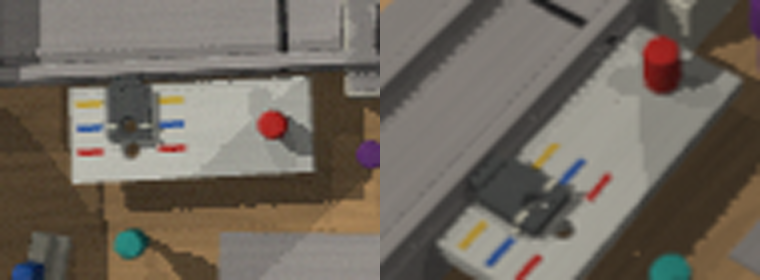

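The pointers stand at the blue stripes in both views, and the lane measures about 72 mm, so step 1 is met. Next is the pin.

Run:
```python
from h import *
p=w(-95,-120); b=w(-90,0); print(p,b,"top pin ray",ray("top",217.7,215.7,.081),"side",ray("side",239.2,244.4,.07))
ph=best(np.radians(102)+YAW,p); o=down(ph)
bot.open_gripper(); bot.move_to([*p,.2],o); print(bot.move_linear([*p,.054],o,feed=.12,force_limit=10))
f0=force(); bot.close_gripper(40); bot.sleep(.3); ob=bot.get_obs(); print(f0,force(),np.round(ob["torque"],2),ob["finger_gap"],ob["grasp_force"],ob["tool_pos"])
bot.move_linear([*p,.135],o,feed=.1); print("lift",force(),bot.get_obs()["finger_gap"],bot.get_obs()["t"])
im,d=bot.grab_frame("side"); cv2.imwrite("pics/s3.png",cv2.resize(im[180:330,150:350],None,fx=3,fy=3)[...,::-1])
```

```text
[0.52690034 0.05290557] [0.52697569 0.17300966] top pin ray [0.52804442 0.05339782 0.081     ] side [0.52862835 0.05259199 0.07      ]
False
[-0.3  0.4 -0.3] [-1.3  0.4  2.6] [0.07 0.04 0.  ] 0.26974043277399845 39.18435215950012 [0.52704017 0.05293437 0.05422232]
lift [-0.5 -0.3 -0.7] 0.27255849255899844 32.3667
```

View pics/s3.png

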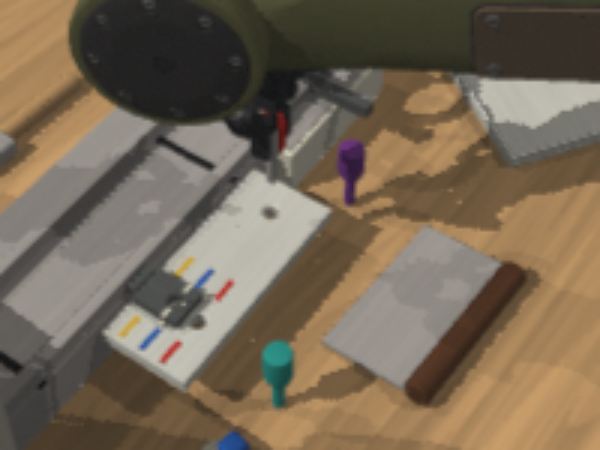

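The pin is held upright with its shank free. Now I'll insert it, with a small search if the tip touches the tongue first.

Run:
```python
from h import *
b=w(-90,0); ph=best(np.radians(102)+YAW,b); o=down(ph)
bot.move_linear([*b,.135],o,feed=.15)
ok=False
for dx,dy in[(0,0),(.0015,0),(-.0015,0),(0,.0015),(0,-.0015),(.0015,.0015),(-.0015,-.0015),(.003,0),(0,.003),(0,-.003),(-.003,0)]:
    c=b+[dx,dy]; bot.move_linear([*c,.118],o,feed=.1)
    h=bot.move_linear([*c,.0640],o,feed=.05,force_limit=8); ob=bot.get_obs(); z=ob["tool_pos"][2]; print(dx,dy,h,np.round(z,4),force(),np.round(ob["torque"],2))
    if z<.068: ok=True; break
print(ok,bot.get_obs()["t"])
```

```text
0 0 False 0.0643 [-0.8  0.5  1.1] [-0.07  0.1   0.06]
True 34.9167
```

```bash
cat >> h.py <<'E'
def pinz():
    for n in("top","side"):
        im,d=bot.grab_frame(n); X=cloud(n,d); hsv=cv2.cvtColor(im,cv2.COLOR_RGB2HSV)
        mk=((hsv[...,0]<5)|(hsv[...,0]>175))&(hsv[...,1]>150)&(hsv[...,2]>80)&(X[...,2]>.055)&(X[...,2]<.2)&(X[...,0]>.48)&(X[...,1]<.3)&(X[...,1]>0)
        P=X[mk]; print(n,"pin",len(P),np.round(np.median(P,0),4) if len(P) else "", "z",np.round(np.percentile(P[:,2],[5,95]),4) if len(P) else "")
    return im,d
def buns(x0=.3,yhi=-.15,ylo=-.55,zr=(.02,.12),zc=.027):
    out={}
    for n in("top","side"):
        im,d=bot.grab_frame(n); X=cloud(n,d); hsv=cv2.cvtColor(im,cv2.COLOR_RGB2HSV)
        mk=(cv2.inRange(hsv,(5,100,60),(20,255,255))>0)&(X[...,2]>zr[0])&(X[...,2]<zr[1])&(X[...,0]>x0)&(X[...,1]<yhi)&(X[...,1]>ylo)
        k,l,st,c=cv2.connectedComponentsWithStats(mk.astype(np.uint8)*255)
        out[n]=np.array([[*ray(n,*c[i],zc)[:2],np.nanpercentile(X[l==i][:,2],97)] for i in range(1,k) if st[i,4]>60])
    return out
E
python3 - <<'E'
from h import *
b=w(-90,0); ph=best(np.radians(102)+YAW,b); o=down(ph)
bot.open_gripper(); bot.move_linear([*b,.2],o,feed=.15); bot.move_j(HOME)
pinz(); r=buns(); print(r["top"].round(4),r["side"].round(4)); print(bot.get_obs()["t"])
E
```

```text
top pin 42 [0.5275 0.1707 0.0909] z [0.0774 0.0944]
side pin 92 [0.5251 0.1782 0.09  ] z [0.0686 0.0928]
[[ 0.5509 -0.3062  0.0531]
 [ 0.4857 -0.3913  0.0527]
 [ 0.387  -0.3297  0.0526]] [[ 0.4834 -0.3955  0.0522]
 [ 0.5491 -0.3104  0.0518]
 [ 0.3842 -0.3337  0.052 ]]
39.6583
```

The pin head's top is at z ≈ 92 mm, so it is fully home. Now the first bun.

```bash
cat >> h.py <<'E'
LPH=np.pi/2+YAW
def pick(xy,phi=np.radians(147),z=0.0):
    o=down(best(phi,xy)); bot.open_gripper(); bot.move_to([*xy,.14],o)
    h=bot.move_linear([*xy,z],o,feed=.12,force_limit=12); f=force(); bot.close_gripper(30); bot.sleep(.2)
    bot.move_linear([*xy,.25],o,feed=.2); ob=bot.get_obs(); print("pick hit",h,f,"gap mm",ob["finger_gap"]*85,"grip",ob["grasp_force"],force())
    return ob["finger_gap"]*85>50
def place(y,x=0,z=.0485):
    p=w(x,y); o=down(best(LPH,p)); bot.move_to([*p,.25],o); bot.move_linear([*p,.13],o,feed=.2)
    h=bot.move_linear([*p,z],o,feed=.08,force_limit=8); print("place hit",h,bot.get_obs()["tool_pos"][2],force(),bot.get_obs()["finger_gap"]*85)
    return h
def release(y,x=0):
    p=w(x,y); o=down(best(LPH,p)); bot.open_gripper(); bot.move_linear([*p,.2],o,feed=.15)
def near(xy):
    r=buns(); P=[]
    for n in r: 
        if len(r[n]): P.append(min(r[n],key=lambda q:np.hypot(*(q[:2]-xy))))
    P=np.array(P); print("bun",P.round(4).tolist()); return P[:,:2].mean(0)
E
python3 - <<'E'
from h import *
xy=near(np.array([.550,-.308])); print(xy)
if pick(xy):
    h=place(85)
    if bot.get_obs()["tool_pos"][2]<.056: release(85)
print(bot.get_obs()["t"])
E
```

```text
bun [[0.5509, -0.3062, 0.0533], [0.5489, -0.3105, 0.0518]]
[ 0.54991586 -0.30836113]
pick hit False [-1.5 -1.2 -0.2] gap mm 58.5836884152348 grip 32.39303274080157 [ 0.9 -0.3 -0.3]
place hit False 0.04911960835659236 [-0.2  0.3 -1. ] 58.62427105627915
50.425
```

Placed cleanly. I'll push it deeper with the shut fingers, then look at the result before picking the next bun.

Run:
```python
from h import *
bot.close_gripper(30); p=w(0,28); o=down(best(LPH,p))
bot.move_linear([*p,.2],o,feed=.2); print(bot.move_linear([*p,.066],o,feed=.15,force_limit=8))
e=w(0,76); print("push hit",bot.move_linear([*e,.066],o,feed=.06,force_limit=15),force(),bot.get_obs()["tool_pos"])
bot.move_linear([*w(0,66),.066],o); bot.move_linear([*w(0,60),.25],o,feed=.2)
bot.move_j(HOME); bot.open_gripper()
def lane():
    import m
    for n in("top","side"):
        im,d=bot.grab_frame(n); X=cloud(n,d); hsv=cv2.cvtColor(im,cv2.COLOR_RGB2HSV)
        mk=(cv2.inRange(hsv,(5,100,60),(20,255,255))>0)&(X[...,2]>.06)&(X[...,2]<.13)&(X[...,1]>0)&(X[...,0]>.55)
        for a,c,l in m.comps(mk,40):
            q=ray(n,*c,.080)[:2]-ORG; print(n,"lane bun mm",np.round(1000*np.array([q@[np.cos(YAW),np.sin(YAW)],q@[-np.sin(YAW),np.cos(YAW)]]),1),"top z",np.nanpercentile(X[l][:,2],97).round(4))
lane(); print(near(np.array([.4845,-.3934])),bot.get_obs()["t"])
im,d=bot.grab_frame("side"); cv2.imwrite("pics/s5.png",cv2.resize(im[150:350,90:400],None,fx=2.4,fy=2.4)[...,::-1])
```

```text
False
push hit False [-0.4  0.1  0.4] [0.61364962 0.25261767 0.06574164]
top lane bun mm [  0.6 119.1] top z 0.1003
side lane bun mm [ -4.7 118.9] top z 0.0987
bun [[0.4856, -0.3913, 0.0531], [0.4835, -0.3963, 0.0519]]
[ 0.48458242 -0.39381907] 59.0833
```

View pics/s5.png

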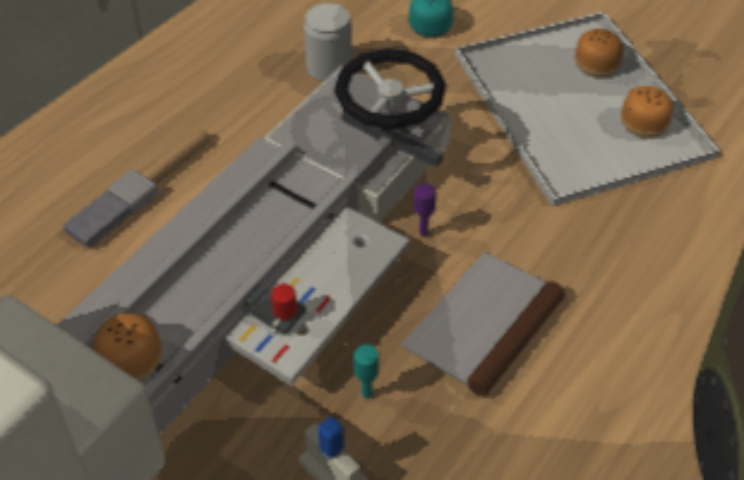

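The picture shows bun 1 crown up near the mouth (y ≈ 119 mm), the pin home, and two buns left on the pan. Next are buns 2 and 3, each measured again before it is grasped.

```bash
python3 - <<'E'
from h import *
def go(y,q):
    r=near(q)
    if pick(r):
        place(y)
        if bot.get_obs()["tool_pos"][2]<.056: release(y); return True
    return False
a=go(28,np.array([.4846,-.3938])); bot.move_j(HOME); print(a,bot.get_obs()["t"])
if a: 
    b=go(-66,np.array([.3855,-.3317])); bot.move_j(HOME); print(b)
for n in("top","side"):
    im,d=bot.grab_frame(n); cv2.imwrite(f"pics/{n}6.png",im[...,::-1])
print({k:v.round(3).tolist() for k,v in buns(ylo=-.55,yhi=.4,zr=(.04,.13),zc=.075).items()},bot.get_obs()["t"])
E
python3 -c "
import cv2,numpy as np
a=cv2.imread('pics/top6.png')[125:285,110:390];b=cv2.imread('pics/side6.png')[160:360,110:390]
cv2.imwrite('pics/c6.png',np.vstack([cv2.resize(a,(520,297)),cv2.resize(b,(520,300))])[:600])"
```

```text
bun [[0.4857, -0.3913, 0.0529], [0.4832, -0.3958, 0.0522]]
pick hit False [-1.  -1.   0.7] gap mm 59.15189294223637 grip 32.36904552206397 [-0.2 -0.4 -1.6]
place hit False 0.049109291594396684 [ 0.8 -0.2 -0.5] 58.674221060957926
True 72.7667
bun [[0.3868, -0.3299, 0.0536], [0.3841, -0.3337, 0.0521]]
pick hit False [-0.1  0.5  0.6] gap mm 58.366779930308745 grip 32.67764083488146 [-0.5 -0.8 -0.6]
place hit False 0.04916546482167873 [-0.2  0.1  0.1] 58.30472650555845
True
{'top': [[0.621, 0.112, 0.1], [0.613, 0.297, 0.1], [0.617, 0.205, 0.101]], 'side': [[0.617, 0.113, 0.099], [0.613, 0.206, 0.098], [0.611, 0.293, 0.098]]} 85.8667
```

View pics/c6.png

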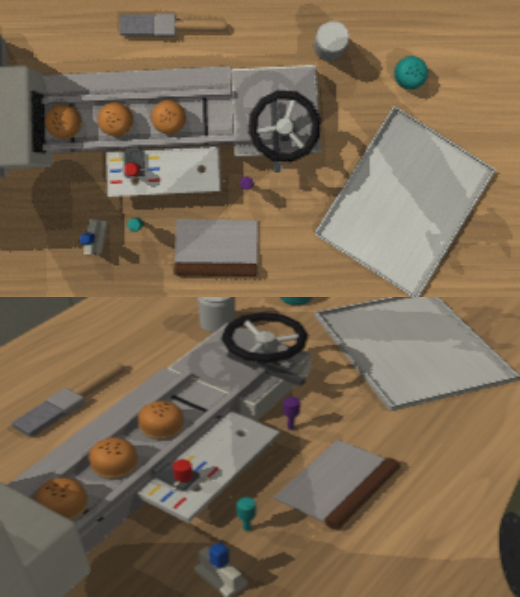

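All three buns stand crown up in the lane at y ≈ 119, 28 and -66 mm, and the pan is empty. Now the pusher.

```bash
python3 - <<'E'
from h import *
xy=np.array([.4066,.2527]); o=down(best(np.radians(-8.8),xy))
bot.open_gripper(); bot.move_to([*xy,.16],o); print(bot.move_linear([*xy,.053],o,feed=.12,force_limit=10),force())
bot.close_gripper(40); bot.sleep(.3); bot.move_linear([*xy,.25],o,feed=.2); ob=bot.get_obs(); print("gap",ob["finger_gap"]*85,ob["grasp_force"],ob["tool_rot"])
p=w(0,-146); o=down(best(YAW,p)); print(best(YAW,p),best(np.radians(-8.8),xy))
bot.move_to([*p,.25],o); bot.move_linear([*p,.15],o,feed=.15); h=bot.move_linear([*p,.1035],o,feed=.06,force_limit=8); z=bot.get_obs()["tool_pos"][2]; print(h,z,force(),bot.get_obs()["t"])
if z<.108:
    bot.open_gripper(); bot.sleep(.2); bot.move_linear([*p,.25],o,feed=.15); bot.move_j(HOME)
    for n in("top","side"):
        im,d=bot.grab_frame(n); cv2.imwrite(f"pics/{n}7.png",im[...,::-1]); np.savez(f"pics/{n}7.npz",im=im,d=d)
        X=cloud(n,d); hsv=cv2.cvtColor(im,cv2.COLOR_RGB2HSV); mk=(cv2.inRange(hsv,(105,130,60),(125,255,255))>0)&(X[...,2]>.08)&(X[...,1]<.2)&(X[...,2]<.2)
        Q=X[mk]; print(n,len(Q),np.round(np.median(Q,0),4),Q[:,2].max(),"want",p)
    pinz(); print({k:v.round(3).tolist() for k,v in buns(yhi=.4,zr=(.04,.13),zc=.075).items()},bot.get_obs()["t"])
E
python3 -c "
import cv2,numpy as np
a=cv2.imread('pics/top7.png')[140:260,110:310];b=cv2.imread('pics/side7.png')[150:350,110:390]
cv2.imwrite('pics/c7.png',np.vstack([cv2.resize(a,(500,300)),cv2.resize(b,(500,300))]))"
```

```text
False [-0.2  0.  -0.3]
gap 17.391011859983195 39.25514459609985 [-6.50798109e-01  7.59249809e-01  2.53878745e-05 -1.24416311e-03]
3.1826078910116595 2.988003679414292
True 0.10324868818435651 [-0.   0.1  4.3] 94.9
top 33 [0.6224 0.0294 0.1338] 0.13860504209249802 want [0.62288655 0.03082279]
side 94 [0.6167 0.0353 0.1251] 0.13746529257513584 want [0.62288655 0.03082279]
top pin 40 [0.5275 0.172  0.0912] z [0.0829 0.0941]
side pin 91 [0.5247 0.178  0.0898] z [0.0675 0.0928]
{'top': [[0.621, 0.112, 0.099], [0.613, 0.297, 0.101], [0.617, 0.205, 0.1]], 'side': [[0.617, 0.112, 0.098], [0.613, 0.207, 0.098], [0.611, 0.293, 0.098]]} 99.8
```

View pics/c7.png

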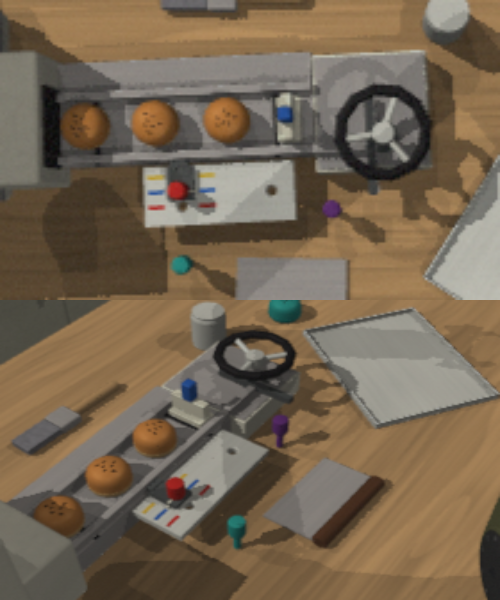

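The pusher stands square at the open end, with its handle top at about 136 mm. The buns, pin and guide are unchanged, so I'm handing in.

```bash
python3 -c "
from station import bot
print(bot.job_done())"
```

```text
the job is handed in; nothing more can be done
None
```

I handed the job in after about 100 s of robot time (limit 210 s), no verdict returned: the guide is at the blue marks and pinned, all three buns stand crown up in the lane, and the pusher is square across the open end behind them.

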